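# Clip a strap-end pattern into the punching jig

## Robot

A 6-joint arm with a two-finger parallel gripper is mounted at the origin on the work surface. World frame = base frame: x ahead of the robot, y to its left, z up, the work surface at z = 0. Lengths are in m, angles in rad, forces in N, time in s.
With the tool pointing down it reaches from about 0.275 to 1 m from the base axis. Payload 8.4 kg.
Tool frame: the origin (TCP) lies at the very end of the fingers, on their centre line; the grasp point (between the pads) lies 19 mm behind it; z points along the fingers, y is the direction in which the jaws open and shut (so a half turn about z gives the same grasp; the last joint's range is limited). The gripper opens to 85 mm and grips with 20 to 120 N. Pads are 22 mm wide; open, the fingers measure 114 mm over their backs; the gripper's body (76 mm by 85 mm) begins 54 mm behind the grasp point. The pads swing forward as they close: fully open they stand 13 mm farther back than shut.
Start: joints at [1.253, 0.353, 1.633, -0, 1.155, -0.002], TCP at [0.194, 0.594, 0.231] pointing down, gripper open.
Joint ranges: [-2.63, 2.63], [-0.92, 2.1], [0.06, 2.66], [-1.3, 4.44], [0, 2.69], [-3.02, 3.02]. Speed limits (rad/s): [2.22, 2.22, 2.79, 3.14, 3.14, 3.14].

## Interface

Orientations are given as [roll, pitch, yaw] about the fixed x, y, z axes, in that order (R = Rz(yaw) Ry(pitch) Rx(roll)).
In Python, from station import bot gives the robot as it stands. The module is installed in compiled form; this text tells all that it offers.
- The arm moves only by the tool play_rows, never from a script. Its argument "increments" is a list of rows, each a list of 2 entries, a list of its own where there are three numbers: the shift along the world's x, y, z in mm, then the turn, a rotation vector about the world's x, y, z in rad. A call has 1 to 5 rows; each row is the pose to reach, as a shift and turn from the pose commanded when the call began; what a row does not reach only later rows make up. A row lasts 1/8 s, in which the tool goes at most 62.5 mm and 10.7 degrees, less where a joint would pass 70% of its speed; a pose out of reach is approached as far as the arm can. A call with a gripper value outside its range is refused whole. "claw" is the opening, from 0 (shut) to 1 (fully open), set as the call begins (left out, the last holds). The fingers move at their own pace and stop on an object; "grip_force" is the grip in N (left out, the last holds). Time passes only in rows, so rows that repeat a pose let the fingers close. It gives the time, the measured TCP pose, the force and the opening at its end, in the units of the state.
- bot.get_state(): the state, without advancing time (a new reading comes with each control period).
- bot.snapshot(name): name is "scene" or "top" or "wrist"; returns a dict with "frame" (480x640x3 uint8, blue, green, red), "vertical_fov" (degrees; the focal length in pixels is half the picture's height over the tangent of half this angle, whatever the lens; pixels are square), "cx", "cy" (the principal point, pixels), "D" ([k1, k2, p1, p2, k3] as OpenCV has them; the pictures are not rectified), "R" (3x3) and "t" (3): a world point X has camera coordinates R X + t. Camera axes: x right, y down, z forward; pixel columns grow to the right and rows downward; lengths in m; the calibration is good to about 2 mm. A picture is of the moment at which its call begins. There is no depth.
- bot.job_done(): hands the job in, once; it reports no verdict.
The state is a dict: "clock": time; "qpos": joint angles; "joint_velocities": joint speeds; "effort": joint torques, N m; "tcp_pos": TCP position; "tcp_rot": TCP orientation; "wrist_force": force on the tool from outside, world axes, zero at the start; "moment": the same for the moment, N m; "grip_width": finger opening in m.
Only numpy, scipy, OpenCV 4.12 (cv2) and the standard library are available. Lean on these libraries where they do the work, as an engineer would, in place of code of your own. Each camera call takes 0.05 s, during which the arm holds its last target. There are 200 camera calls.

## Task

Without grasping or lifting anything, press the long pedal of the jig's spring clip all the way down with one fingertip and, while keeping it down, push the flat steel pattern plate by its upturned tab with the other fingertip, under the clip's raised jaw, until its nose is fully home against the end stop. Only then let the pedal up so that the jaw clamps the plate, and move clear; leave the hammer, jar and burnisher beside the jig alone.

Things in the scene. Friction and masses are not known exactly. Their poses are not given: they have to be found in the camera images.
- jig: Punching jig fixed to the table: dark wood board 240 x 135 x 12 mm, spanning x -150..+90, y -67..+67 mm in this frame; origin at table height, z up, x along its guide channel towards the end stop. Channel: centre y = -30 mm, between two aluminium rails 47 mm apart inside and 6 mm high above the board's top (z = 12 mm).
- stop (a point): Foot of the end stop's face, where the plate's nose comes to rest: jig x = +70, y = -30, z = 12 mm. The aluminium stop is 12 mm high and 10 mm thick.
- clip (a joint): Angle of the dark steel spring clip about its hinge line (along jig x at y = +12, z = 24 mm), rad. 0 = shut, 0.32 = pedal at its lower limit. Above about 0.16 the plate passes under the jaw; with the jaw resting on the plate it reads about 0.14. The spring shuts it again: 0.10 N m at 0, 0.24 N m at 0.32, or 4 to 9 N at mid pedal.
- pedal (a point): Mid-point of the pedal's upper face, on the clip. The pedal is a flat steel plate at jig x -135..+5 mm, y +15..+59 mm, to be pressed and slid on anywhere along it. At joint 0 it slopes up away from the hinge by 0.32 rad (top 28 mm above the table near the hinge, 41 mm at the free edge, 35 mm at this point); at 0.32 it is level, top 25.5 mm above the table.
- lip (a point): Middle of the lower face of the clip's jaw lip: a steel block 25 mm along the channel (jig x +35..+60 mm), y -26..-18 mm. Shut, it is 0.7 mm above the board and blocks the channel; at joint 0.32 it is about 10 mm higher.
- plate: Loose steel pattern plate 80 (x) x 44 (y) x 5 mm, 0.16 kg, flat in the channel. Origin at its underside's centre; x to the nose (+40 mm), along the jig's x. At its rear (x -40..-36 mm) a tab 30 mm wide stands to 28 mm above the underside (40 above the table): push its rear face. Fully home: origin at jig x = +30, y = -30, z = 12 mm. Starts 45 to 80 mm short, before the shut jaw.
- hammer: Loose hammer lying on the table, 260 mm long, left (+y side) of the jig. Bystander. Origin under its middle.
- jar: Loose lidded amber glass jar, 64 mm diameter, 60 mm high, right (-y side) of the jig. Bystander. Origin at centre of its foot.
- burnisher: Loose turned wooden burnisher standing upright, 38 mm diameter, 92 mm high, right (-y side) of the jig. Bystander. Origin at centre of its foot.
Not all that is in view belongs to the job. What is shaped like the plate but blue is not meant.

How it is judged:
On the way, in this order (a step that is already met when the one before it is completed fails the run):
1. the clip is held open by the pedal while the plate is still in front of the jaw (value of joint clip above 0.18 rad and x of plate in the frame of jig below 0.003 m), for 0.1 s.
2. the plate is fully home while the pedal is still held down (value of joint clip above 0.17 rad and x of plate in the frame of jig above 0.0275 m), for 0.1 s.
At the end, for the whole second after the job is handed in: The plate lies flat in the channel with its nose within 3 mm of the end stop, at rest, and the released clip's jaw presses on it (joint 0.10 to 0.165 rad, more than 1 N) (x of plate in the frame of jig above 0.027 m and z of plate in the frame of jig below 0.0145 m and angle between the x axis of plate and the x axis of jig, either way round below 0.08 rad and angle between plate's own z axis and vertical below 0.05 rad and value of joint clip between 0.1 and 0.165 rad and contact force between clip and plate above 1 N and linear speed of plate below 0.01 m/s); the robot touches nothing.
It fails at once if the plate is lifted more than 8 mm or tipped up (height (world z) of plate above 0.02 m or angle between plate's own z axis and vertical above 0.2 rad).
It fails at once if the hammer, jar or burnisher is moved by more than 15 mm (distance of any of hammer, jar, burnisher from where it was at the start of the episode above 0.015 m).
It also fails if it takes over 48 s, if anything falls off the work surface, if the arm or the gripper's body presses on something with over 40 N, if the wrist force passes 120 N, or if a joint passes its speed limit or range.

## Working session

There is one attempt and no reset: what is moved stays moved. The work goes in short steps, Python scripts to look and compute and a tool call to move; the robot and the scene stay as the last step left them, time stands still between calls to the robot, and variables do not carry over. Pictures are saved under pics/ and viewed, about 8 in all and at most 12, crops included, and the job is handed in when it is done.

Besides the shell and the picture viewer there is one more tool, called after ">>>" as name(argument=value, ...) on one line, values as JSON. play_rows: Moves the arm, as the interface text tells. Its arguments: {"type":"object","properties":{"increments":{"type":"array","items":{"type":"array"}},"claw":{"type":"number"},"grip_force":{"type":"number"}},"required":["increments"]}

```bash
mkdir -p pics; cat > h.py <<'E'
from station import bot
import numpy as np, cv2
def K(s):
    f=240/np.tan(np.radians(s['vertical_fov'])/2)
    return np.array([[f,0,s['cx']],[0,f,s['cy']],[0,0,1.]])
def ray(s,px,z):
    p=cv2.undistortPoints(np.array([px],float).reshape(-1,1,2),K(s),np.array(s['D'],float)).reshape(-1,2)
    R=np.array(s['R']);t=np.array(s['t']);C=-R.T@t
    d=R.T@np.array([p[0][0],p[0][1],1]);return C+d*(z-C[2])/d[2]
def proj(s,X):
    return cv2.projectPoints(np.array(X,float).reshape(-1,1,3),cv2.Rodrigues(np.array(s['R']))[0],np.array(s['t'],float),K(s),np.array(s['D'],float))[0].reshape(-1,2)
E
python3 - <<'E'
from h import *
print(bot.get_state())
for n in("scene","top"):
    s=bot.snapshot(n);cv2.imwrite(f"pics/{n}0.png",s['frame']);print(n,s['vertical_fov'],-np.array(s['R']).T@s['t'])
E
```

```text
{'clock': 0.0, 'qpos': array([ 1.25262119e+00,  3.53646166e-01,  1.63413523e+00,  2.92768497e-07,
        1.15519658e+00, -2.39525693e-03]), 'joint_velocities': array([ 1.49939233e-03, -1.41042545e-03,  7.99526114e-05, -9.60633937e-04,
       -5.89062539e-04,  2.81809065e-04]), 'effort': array([ 5.13251189e-05, -6.05247402e+01, -3.42052460e+01,  7.85824227e-05,
        9.58730292e-03,  4.33060836e-05]), 'tcp_pos': array([0.193947  , 0.59364582, 0.23056245]), 'tcp_rot': array([-3.14020734e+00, -3.58588161e-06,  2.82581266e+00]), 'wrist_force': array([ 0.02873736,  0.05448934, -0.67698985]), 'moment': array([ 0.00674246,  0.06542734, -0.01509895]), 'grip_width': 0.08547615442864892}
scene 45.31326724859247 [ 1.10833449 -0.50103692  0.80055226]
top 54.11627782067926 [ 0.48657738 -0.01327691  0.83880019]
```

View pics/top0.png

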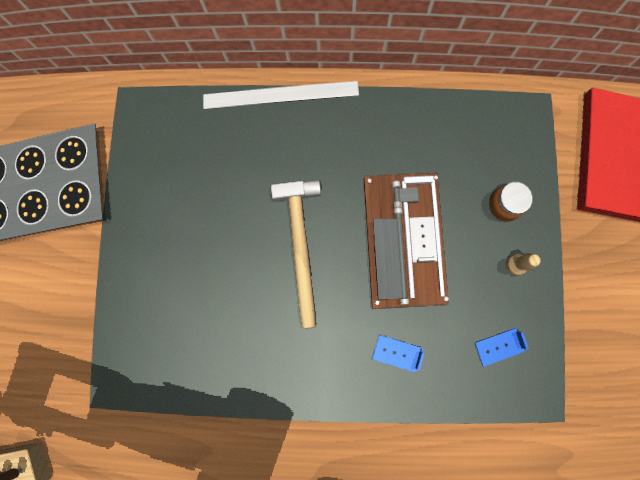

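View pics/scene0.png

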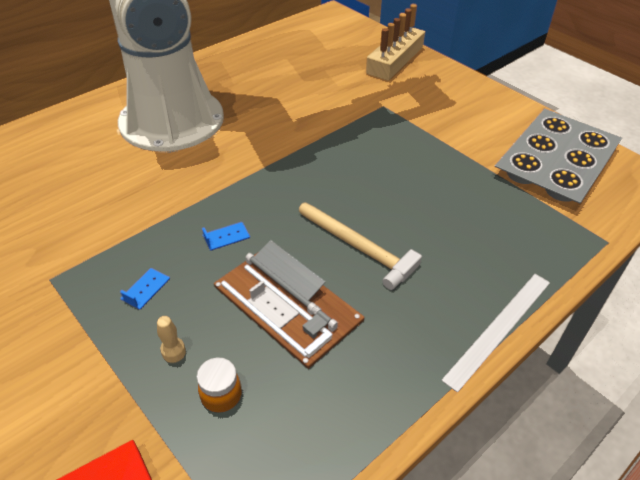

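The top view shows the board with corners near (365,177), (437,173), (447,304) and (371,308). Its stop end points up (+x world). The plate is at about (424,238), the jar at (513,200), the burnisher at (524,263) and the hammer at (300,255). I'll zoom in for accurate corners.

```bash
python3 - <<'E'
from h import *
s=bot.snapshot("top")
c=s['frame'][160:320,350:550];cv2.imwrite("pics/crop1.png",cv2.resize(c,None,fx=4,fy=4,interpolation=cv2.INTER_CUBIC)[:600])
g=[ray(s,p,.012) for p in((365,177),(437,173),(447,304),(371,308))]
print(np.round(g,4),[np.linalg.norm(g[i]-g[i-1]) for i in range(4)])
E
```

```text
[[ 0.7245 -0.0638  0.012 ]
 [ 0.7354 -0.1954  0.012 ]
 [ 0.4987 -0.2109  0.012 ]
 [ 0.4892 -0.0774  0.012 ]] [np.float64(0.23575599280598647), np.float64(0.1320703710090607), np.float64(0.23726834643726363), np.float64(0.13384033996279973)]
```

View pics/crop1.png

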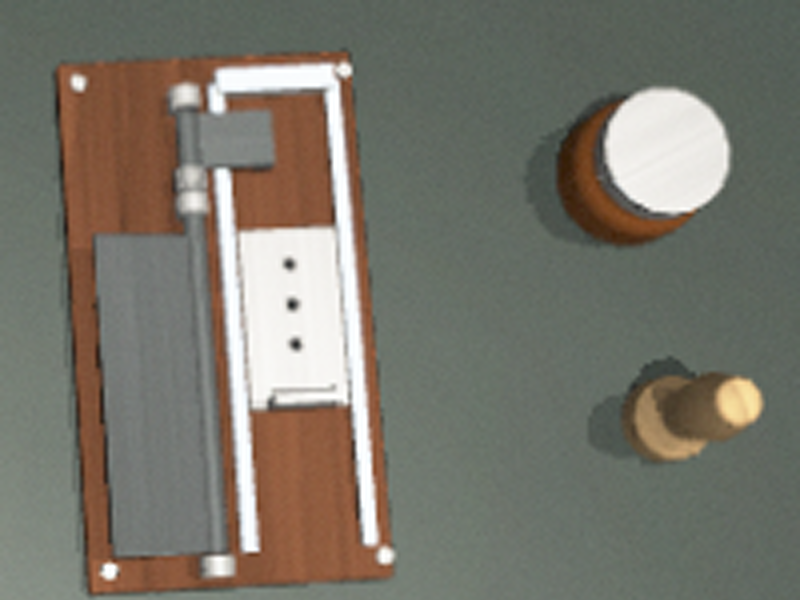

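```bash
cat >> h.py <<'E'
def jig2w(p,X):
    c,n=np.cos(p[2]),np.sin(p[2]);X=np.atleast_2d(X).astype(float)
    return np.c_[p[0]+c*X[:,0]-n*X[:,1],p[1]+n*X[:,0]+c*X[:,1],X[:,2]]
def w2jig(p,W):
    c,n=np.cos(p[2]),np.sin(p[2]);d=np.array(W)[:2]-p[:2]
    return np.array([c*d[0]+n*d[1],-n*d[0]+c*d[1]])
E
python3 - <<'E'
from h import *
from scipy.optimize import least_squares
s=bot.snapshot("top")
cp=lambda u:(np.array(u,float)+.5)/4-.5+[350,160]
# board corners, rail ends outer? stop, pedal corners at joint 0
O=[[90,67.5,12],[90,-67.5,12],[-150,-67.5,12],[-150,67.5,12]]
P=cp([(58,66),(350,53),(393,577),(90,593)])
O=np.array(O)/1000
r=least_squares(lambda p:(proj(s,jig2w(p,O))-P).ravel(),[.61,-.137,.065])
p=r.x;print(p,r.fun.round(2))
np.save("jig.npy",p)
for n,u,z in(("noseL",(238,231),.017),("noseR",(335,228),.017),("rearL",(255,409),.017),("tabtopL",(271,393),.04),("tabtopR",(336,387),.04),("tabrearL",(271,406),.04),("ped farL",(95,235),.041),("ped nearL",(115,556),.041),("burn",(662,425),0),("burntop",(740,400),.092),("jartop",(668,150),.06),("lip",(273,110),.03)):
    w=ray(s,cp(u),z);print(n,w.round(4),(w2jig(p,w)*1000).round(1))
q=bot.get_state()
for X in([-105,7.5,0],[-75,7.5,0]):print(X,jig2w(p,np.array(X)/1000)*1000-q['tcp_pos']*1000)
# overlay check in scene
s2=bot.snapshot("scene");f=s2['frame'].copy()
for X in np.r_[O,np.array([[70,-30,12],[70,-53,12],[-150,-30,12],[5,59,41],[-135,59,41]])/1000]:
    u=proj(s2,jig2w(p,X))[0];cv2.circle(f,tuple(int(round(v*8)) for v in u),16,(0,255,0),-1,cv2.LINE_AA,3)
cv2.imwrite("pics/sc1.png",cv2.resize(f[220:380,190:390],None,fx=3.75,fy=3.75,interpolation=cv2.INTER_CUBIC))
E
```

```text
[ 0.64256997 -0.13529869  0.07125687] [-0.35 -0.75  0.28 -0.77  0.49  0.66 -0.41  0.72]
noseL [ 0.6506 -0.143   0.017 ] [ 7.5 -8.3]
noseR [ 0.653  -0.1866  0.017 ] [  6.8 -51.9]
rearL [ 0.5712 -0.1505  0.017 ] [-72.3 -10.1]
tabtopL [ 0.5758 -0.1535  0.04  ] [-67.9 -13.4]
tabtopR [ 0.579  -0.1815  0.04  ] [-66.7 -41.6]
tabrearL [ 0.5702 -0.1535  0.04  ] [-73.5 -13. ]
ped farL [ 0.6426 -0.0773  0.041 ] [ 4.2 57.8]
ped nearL [ 0.5051 -0.0874  0.041 ] [-133.7   57.6]
burn [ 0.5693 -0.34    0.    ] [ -87.7 -198.9]
burntop [ 0.571  -0.3374  0.092 ] [ -85.8 -196.5]
jartop [ 0.6823 -0.3236  0.06  ] [  26.2 -190.7]
lip [ 0.7031 -0.1568  0.03  ] [ 58.8 -25.8]
[-105, 7.5, 0] [[ 343.30664402 -729.11303451 -230.82768638]]
[-75, 7.5, 0] [[ 373.23051312 -726.97713702 -230.82768638]]
```

View pics/sc1.png

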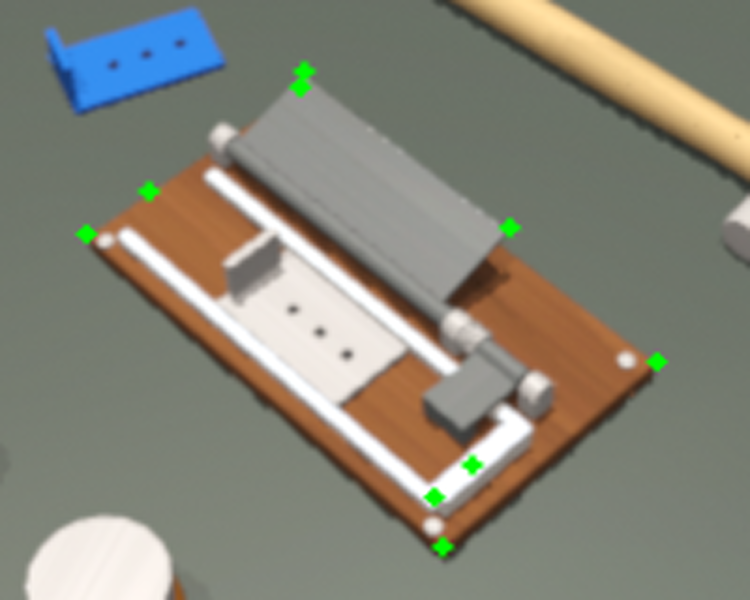

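The overlay agrees to about 2 mm. The tab's rear face is at jig x ≈ -73 and the plate origin at ≈ -33. I'll now travel above the jig.

>>> play_rows(increments=[[[26,-54,0],[0,0,0.03]],[[52,-108,0],[0,0,0.06]],[[78,-162,0],[0,0,0.09]],[[104,-216,0],[0,0,0.12]],[[130,-270,0],[0,0,0.15]]], claw=0.72)

```text
clock: 0.88
tcp_pos: [0.3247, 0.3224, 0.2314]
tcp_rot: [3.141, 0.0, 2.977]
wrist_force: [0.0, 0.7, -0.8]
grip_width: 0.0613
```

>>> play_rows(increments=[[[26,-54,0],[0,0,0.03]],[[52,-108,0],[0,0,0.06]],[[78,-162,0],[0,0,0.09]],[[104,-216,0],[0,0,0.12]],[[130,-270,0],[0,0,0.15]]])

```text
clock: 1.5
tcp_pos: [0.4548, 0.0522, 0.2316]
tcp_rot: [3.141, 0.001, 3.127]
wrist_force: [0.9, 0.7, -0.3]
grip_width: 0.0616
```

>>> play_rows(increments=[[[26,-54,0],[0,0,0.03]],[[52,-108,0],[0,0,0.06]],[[78,-160,-30],[0,0,0.086]],[[90.5,-187,-80],[0,0,0.086]],[[90.5,-187,-130],[0,0,0.086]]])

```text
clock: 2.12
tcp_pos: [0.5458, -0.1353, 0.1]
tcp_rot: [-3.141, 0.002, -3.074]
wrist_force: [0.6, 1.1, -0.1]
grip_width: 0.0618
```

>>> play_rows(increments=[[[0,0,-20],[0,0,0]],[[0,0,-40],[0,0,0]],[[0,0,-40],[0,0,0]]])

```text
clock: 2.5
tcp_pos: [0.5434, -0.1327, 0.0599]
tcp_rot: [3.141, -0.003, -3.072]
wrist_force: [-0.5, 0.0, -0.9]
grip_width: 0.0614
```

```bash
python3 - <<'E'
from h import *
q=bot.get_state();p=np.load("jig.npy");print(q['tcp_pos'],w2jig(p,q['tcp_pos'])*1000)
a=bot.snapshot("scene")['frame'][200:370,180:400];b=bot.snapshot("top")['frame'][160:330,340:480]
r=lambda i:cv2.resize(i,None,fx=550/220,fy=550/220,interpolation=cv2.INTER_CUBIC)
A=r(a);B=r(b)
cv2.imwrite("pics/a2.png",np.hstack([A,B])[:,:800])
print(A.shape,B.shape)
E
```

```text
[ 0.54343698 -0.13267029  0.05992836] [-98.69428987   9.67966735]
(425, 550, 3) (425, 350, 3)
```

View pics/a2.png

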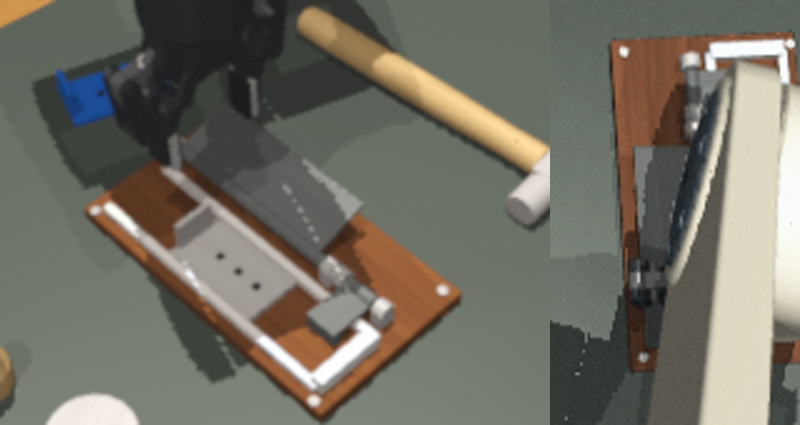

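The fingers straddle the hinge rod: one tip, at crop (177,170), is behind the tab, and the other, at (255,112), is over the pedal. I'll check these numerically while descending.

>>> play_rows(increments=[[[0,0,-8],[0,0,0]],[[0,0,-16],[0,0,0]],[[0,0,-20],[0,0,0]],[[0,0,-20],[0,0,0]]])

```text
clock: 3.1
tcp_pos: [0.5443, -0.1328, 0.0409]
tcp_rot: [3.141, -0.001, -3.071]
wrist_force: [-0.1, -0.0, -0.1]
grip_width: 0.0614
```

```bash
python3 - <<'E'
from h import *
q=bot.get_state();p=np.load("jig.npy");print(q['clock'],q['tcp_pos'],w2jig(p,q['tcp_pos'])*1000,q['wrist_force'])
s=bot.snapshot("scene")
for u in((250.8,268),(282,244.8)):
    for z in(.06,.066,.072):print(u,z,w2jig(p,ray(s,u,z))*1000)
cv2.imwrite("pics/a3.png",cv2.resize(s['frame'][210:350,190:390],None,fx=4,fy=4,interpolation=cv2.INTER_CUBIC))
E
```

```text
3.1 [ 0.54431969 -0.13281058  0.04090044] [-97.8238034    9.47688914] [-0.05626302 -0.03827537 -0.1488336 ]
(250.8, 268) 0.06 [-92.75163191 -22.8368555 ]
(250.8, 268) 0.066 [-88.44704817 -25.87621491]
(250.8, 268) 0.072 [-84.14246443 -28.91557433]
(282, 244.8) 0.06 [-95.13914356  51.31482369]
(282, 244.8) 0.066 [-90.81521606  47.67468281]
(282, 244.8) 0.072 [-86.49128855  44.03454193]
```

View pics/a3.png

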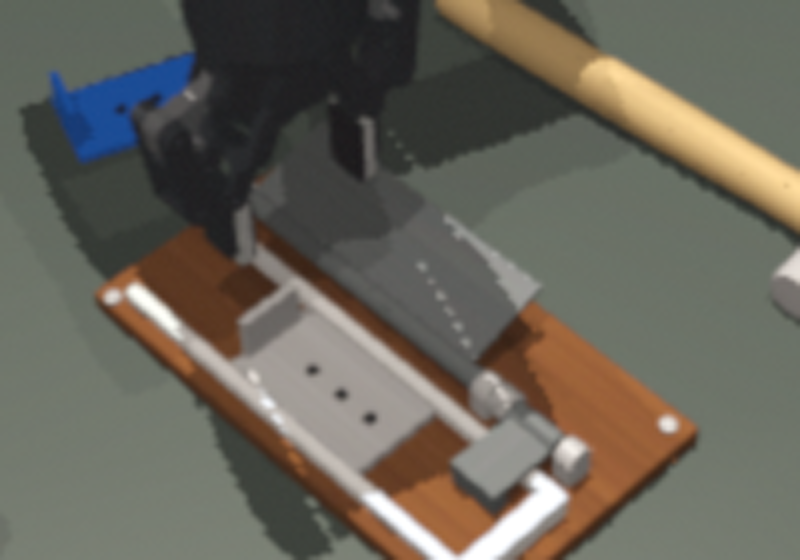

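The right fingertip is at about y -25, with its front edge near x -87, behind the tab at -73. I'll press down in small steps, watching the force.

>>> play_rows(increments=[[[0,-2,-3],[0,0,0]],[[0,-2,-6],[0,0,0]],[[0,-2,-6],[0,0,0]]])

```text
clock: 3.52
tcp_pos: [0.5444, -0.1349, 0.035]
tcp_rot: [3.141, -0.0, -3.071]
wrist_force: [0.9, 0.0, 0.2]
grip_width: 0.0616
```

>>> play_rows(increments=[[[0,0,-2],[0,0,0]],[[0,0,-4],[0,0,0]],[[0,0,-4],[0,0,0]]])

```text
clock: 3.9
tcp_pos: [0.5446, -0.1349, 0.0312]
tcp_rot: [3.142, -0.0, -3.071]
wrist_force: [0.6, 0.7, -0.7]
grip_width: 0.0612
```

>>> play_rows(increments=[[[0,0,-2],[0,0,0]],[[0,0,-4],[0,0,0]],[[0,0,-4],[0,0,0]]])

```text
clock: 4.28
tcp_pos: [0.5448, -0.1348, 0.0274]
tcp_rot: [3.141, 0.0, -3.071]
wrist_force: [-0.2, 1.5, 5.5]
grip_width: 0.0618
```

>>> play_rows(increments=[[[0,0,-2],[0,0,0]],[[0,0,-3],[0,0,0]],[[0,0,-3],[0,0,0]]])

```text
clock: 4.65
tcp_pos: [0.5448, -0.1346, 0.0244]
tcp_rot: [3.141, 0.0, -3.072]
wrist_force: [-1.5, 4.3, 5.3]
grip_width: 0.0615
```

>>> play_rows(increments=[[[0,0,-1.5],[0,0,0]],[[0,0,-3],[0,0,0]],[[0,0,-3],[0,0,0]]])

```text
clock: 5.03
tcp_pos: [0.5448, -0.1345, 0.0215]
tcp_rot: [3.141, 0.0, -3.072]
wrist_force: [0.1, 4.9, 6.6]
grip_width: 0.0616
```

>>> play_rows(increments=[[[0,0,-1],[0,0,0]],[[0,0,-1.5],[0,0,0]],[[0,0,-1.5],[0,0,0]]])

```text
clock: 5.4
tcp_pos: [0.5448, -0.1343, 0.0201]
tcp_rot: [3.141, 0.0, -3.072]
wrist_force: [-0.5, 4.9, 7.3]
grip_width: 0.0616
```

```bash
python3 - <<'E'
from h import *
q=bot.get_state();p=np.load("jig.npy");print(q['clock'],q['tcp_pos'],w2jig(p,q['tcp_pos'])*1000,q['wrist_force'])
s=bot.snapshot("scene")
cv2.imwrite("pics/a4.png",cv2.resize(s['frame'][210:350,190:390],None,fx=4,fy=4,interpolation=cv2.INTER_CUBIC))
E
```

```text
5.4 [ 0.54482671 -0.13432523  0.02011155] [-97.42590891   7.92998093] [-0.45347867  4.93590589  7.29370756]
```

View pics/a4.png

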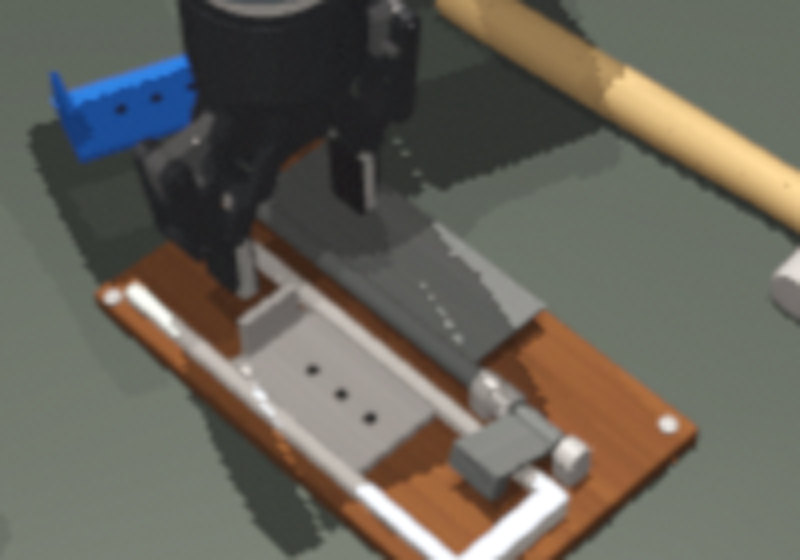

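The pedal is nearly level, the jaw is raised, and the right tip is at (245,285), behind the tab. I'll press on to the limit.

>>> play_rows(increments=[[[0,-1,-0.7],[0,0,0]],[[0,-2,-1],[0,0,0]],[[0,-2,-1],[0,0,0]]])

```text
clock: 5.82
tcp_pos: [0.5449, -0.1356, 0.0197]
tcp_rot: [3.14, 0.0, -3.072]
wrist_force: [-1.5, 10.4, 14.6]
grip_width: 0.0616
```

>>> play_rows(increments=[[[0,0,-0.5],[0,0,0]],[[0,0,-1],[0,0,0]],[[0,0,-1],[0,0,0]]])

```text
clock: 6.2
tcp_pos: [0.5449, -0.1356, 0.0193]
tcp_rot: [3.14, 0.0, -3.072]
wrist_force: [-4.6, 11.7, 24.6]
grip_width: 0.0618
```

The pedal is at its limit (force jump to 25 N). I'll ease off slightly, then push along +x.

>>> play_rows(increments=[[[0,0,0.8],[0,0,0]],[[4,0.3,0.8],[0,0,0]],[[8,0.6,0.8],[0,0,0]],[[12,0.9,0.8],[0,0,0]],[[16,1.1,0.8],[0,0,0]]])

```text
clock: 6.82
tcp_pos: [0.5552, -0.1353, 0.0193]
tcp_rot: [3.139, -0.01, -3.07]
wrist_force: [-17.4, 0.6, 28.0]
grip_width: 0.0615
```

>>> play_rows(increments=[[[4,0.3,0],[0,0,0]],[[8,0.6,0],[0,0,0]],[[12,0.9,0],[0,0,0]],[[16,1.1,0],[0,0,0]],[[16,1.1,0],[0,0,0]]])

```text
clock: 7.45
tcp_pos: [0.5738, -0.1347, 0.0195]
tcp_rot: [3.141, -0.006, -3.07]
wrist_force: [-13.7, -0.1, 25.9]
grip_width: 0.0617
```

```bash
python3 - <<'E'
from h import *
q=bot.get_state();p=np.load("jig.npy");print(q['clock'],q['tcp_pos'],w2jig(p,q['tcp_pos'])*1000,q['wrist_force'])
s=bot.snapshot("scene")
cv2.imwrite("pics/a5.png",cv2.resize(s['frame'][210:350,190:390],None,fx=4,fy=4,interpolation=cv2.INTER_CUBIC))
E
```

```text
7.45 [ 0.57382626 -0.13467985  0.019474  ] [-68.52519991   5.51158917] [-13.6937731   -0.05966378  25.94155192]
```

View pics/a5.png

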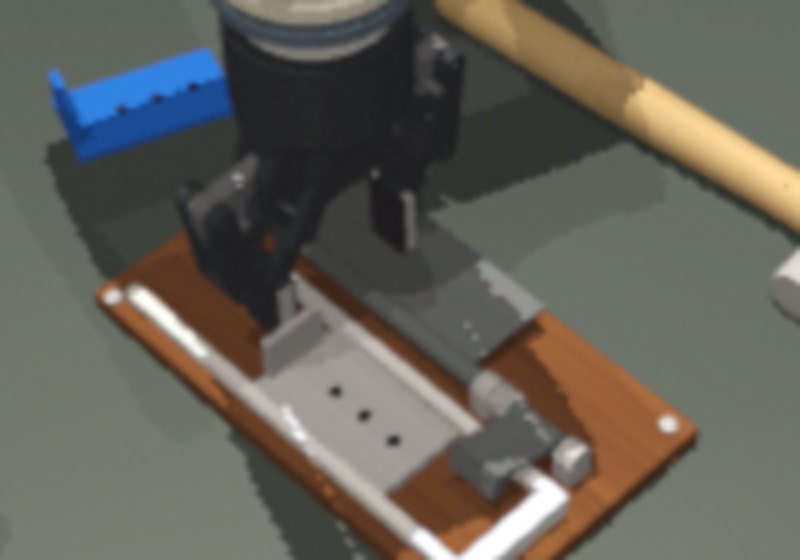

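The plate is moving ahead of the fingertip with the jaw still raised. I'll continue with a little less pedal force.

>>> play_rows(increments=[[[4,0.3,0.8],[0,0,0]],[[8,0.6,0.8],[0,0,0]],[[12,0.9,0.8],[0,0,0]],[[16,1.1,0.8],[0,0,0]],[[18,1.3,0.8],[0,0,0]]])

```text
clock: 8.12
tcp_pos: [0.5916, -0.1334, 0.0197]
tcp_rot: [3.141, -0.006, -3.071]
wrist_force: [-13.5, -2.2, 19.0]
grip_width: 0.0615
```

>>> play_rows(increments=[[[4,0.3,0],[0,0,0]],[[8,0.6,0],[0,0,0]],[[12,0.9,0],[0,0,0]],[[15,1.1,0],[0,0,0]],[[15,1.1,0],[0,0,0]]])

```text
clock: 8.75
tcp_pos: [0.6069, -0.1324, 0.0198]
tcp_rot: [3.141, -0.005, -3.071]
wrist_force: [-12.3, -0.5, 17.6]
grip_width: 0.0614
```

```bash
python3 - <<'E'
from h import *
q=bot.get_state();p=np.load("jig.npy");print(q['clock'],q['tcp_pos'],w2jig(p,q['tcp_pos'])*1000,q['wrist_force'])
s=bot.snapshot("scene")
cv2.imwrite("pics/a6.png",cv2.resize(s['frame'][210:350,190:390],None,fx=4,fy=4,interpolation=cv2.INTER_CUBIC))
E
```

```text
8.75 [ 0.60693307 -0.13235493  0.01975676] [-35.33687313   5.47352026] [-12.25031582  -0.45475452  17.6075292 ]
```

View pics/a6.png

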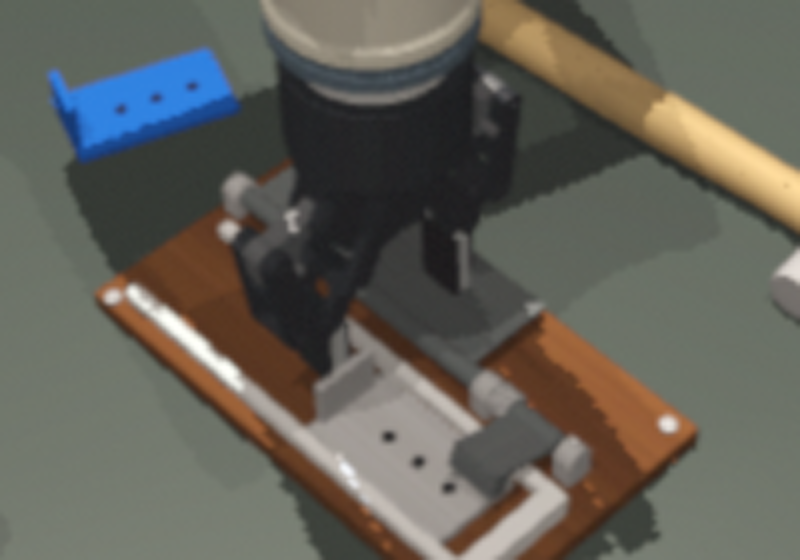

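The plate's nose is now under the jaw, with roughly 12–15 mm to go.

>>> play_rows(increments=[[[3,0.2,0],[0,0,0]],[[6,0.4,0],[0,0,0]],[[9,0.6,0],[0,0,0]],[[10,0.7,0],[0,0,0]],[[10,0.7,0],[0,0,0]]])

```text
clock: 9.43
tcp_pos: [0.6162, -0.1317, 0.0197]
tcp_rot: [3.141, -0.007, -3.07]
wrist_force: [-14.2, -1.0, 19.6]
grip_width: 0.0613
```

>>> play_rows(increments=[[[1,0.1,0],[0,0,0]],[[2,0.1,0],[0,0,0]],[[2,0.1,0],[0,0,0]]])

```text
clock: 9.8
tcp_pos: [0.6162, -0.1317, 0.0196]
tcp_rot: [3.14, -0.011, -3.07]
wrist_force: [-20.6, -2.4, 24.4]
grip_width: 0.0614
```

>>> play_rows(increments=[[[1,0.1,0],[0,0,0]],[[2,0.1,0],[0,0,0]],[[2,0.1,0],[0,0,0]]])

```text
clock: 10.18
tcp_pos: [0.62, -0.1315, 0.0198]
tcp_rot: [3.141, -0.007, -3.071]
wrist_force: [-12.6, -0.6, 17.9]
grip_width: 0.0615
```

Stick-slip, and not against the stop yet. I'll continue.

>>> play_rows(increments=[[[1,0.1,0],[0,0,0]],[[2,0.1,0],[0,0,0]],[[2,0.1,0],[0,0,0]]])

```text
clock: 10.55
tcp_pos: [0.6202, -0.1315, 0.0196]
tcp_rot: [3.14, -0.011, -3.07]
wrist_force: [-21.0, -2.3, 24.5]
grip_width: 0.0614
```

>>> play_rows(increments=[[[1,0.1,0],[0,0,0]],[[2,0.1,0],[0,0,0]],[[2,0.1,0],[0,0,0]]])

```text
clock: 10.92
tcp_pos: [0.6217, -0.1313, 0.0196]
tcp_rot: [3.14, -0.011, -3.071]
wrist_force: [-22.6, -2.9, 24.9]
grip_width: 0.0618
```

```bash
python3 - <<'E'
from h import *
q=bot.get_state();p=np.load("jig.npy");print(q['clock'],q['tcp_pos'],w2jig(p,q['tcp_pos'])*1000,q['wrist_force'])
s=bot.snapshot("scene")
cv2.imwrite("pics/a7.png",cv2.resize(s['frame'][250:350,240:370],None,fx=6,fy=6,interpolation=cv2.INTER_CUBIC))
E
```

```text
10.925 [ 0.62170866 -0.13134169  0.01960186] [-20.52663952   5.43222069] [-22.55865481  -2.85153113  24.87363911]
```

View pics/a7.png

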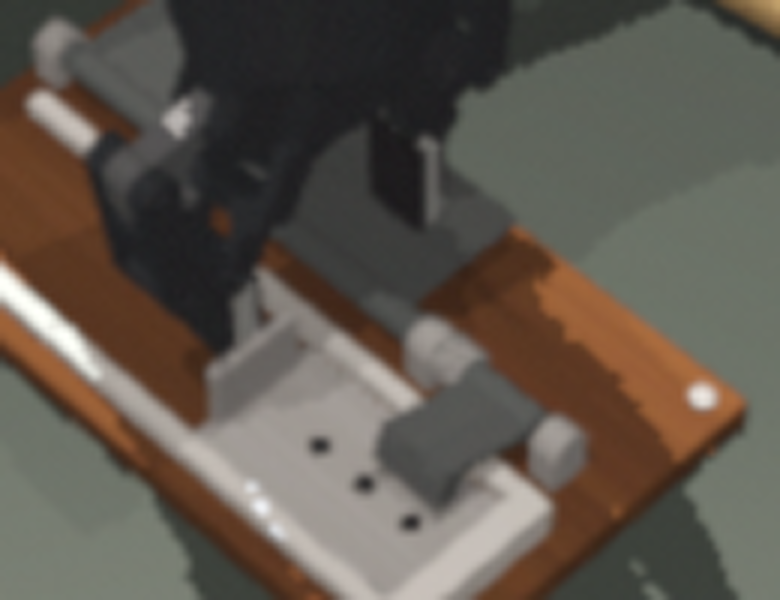

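The nose looks to be at the stop. I'll push a little more with lighter pedal force to check, and measure the tab.

>>> play_rows(increments=[[[1,0.1,0.3],[0,0,0]],[[2,0.1,0.6],[0,0,0]],[[2,0.1,0.6],[0,0,0]]])

```text
clock: 11.35
tcp_pos: [0.6217, -0.1313, 0.0196]
tcp_rot: [3.139, -0.015, -3.071]
wrist_force: [-28.1, -3.8, 27.6]
grip_width: 0.0612
```

>>> play_rows(increments=[[[1,0.1,0],[0,0,0]],[[2,0.1,0],[0,0,0]],[[2,0.1,0],[0,0,0]]])

```text
clock: 11.72
tcp_pos: [0.6218, -0.1313, 0.0196]
tcp_rot: [3.139, -0.019, -3.071]
wrist_force: [-34.5, -5.4, 33.5]
grip_width: 0.0617
```

```bash
python3 - <<'E'
from h import *
q=bot.get_state();p=np.load("jig.npy");print(q['clock'],q['tcp_pos'],w2jig(p,q['tcp_pos'])*1000,q['wrist_force'])
s=bot.snapshot("scene")
f=cv2.resize(s['frame'][250:350,240:370],None,fx=6,fy=6,interpolation=cv2.INTER_CUBIC)
for X in([-10,-45,40],[-10,-15,40],[-6,-45,17],[70,-53,17],[70,-30,17]):
    u=(proj(s,jig2w(p,np.array(X)/1000))[0]-[240,250]+.5)*6-.5;cv2.circle(f,tuple(int(v) for v in u),3,(0,255,0),-1)
cv2.imwrite("pics/a8.png",f)
E
```

```text
11.725 [ 0.62175209 -0.13132621  0.01958773] [-20.48222548   5.44456438] [-34.47840745  -5.42867565  33.52876358]
```

View pics/a8.png

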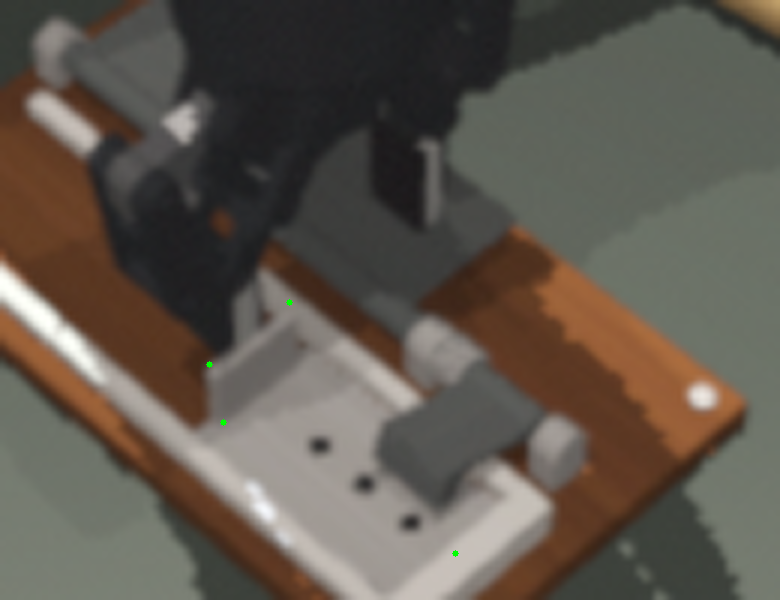

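The force is 34 N with no motion, and the tab matches its projected home corners, so the plate is home. I'll back the pushing finger off with the pedal still down, then raise it.

>>> play_rows(increments=[[[-4,-0.3,0],[0,0,0]],[[-8,-0.6,0],[0,0,0]],[[-12,-0.9,0],[0,0,0]],[[-16,-1.1,0],[0,0,0]],[[-18,-1.3,0],[0,0,0]]])

```text
clock: 12.4
tcp_pos: [0.6164, -0.1328, 0.0215]
tcp_rot: [-3.14, 0.006, -3.072]
wrist_force: [6.2, 1.1, 8.0]
grip_width: 0.0615
```

Clear of the tab by about 5 mm. Now I'll let the pedal up slowly and then lift away.

>>> play_rows(increments=[[[0,0,3],[0,0,0]],[[0,0,6],[0,0,0]],[[0,0,9],[0,0,0]],[[0,0,14],[0,0,0]],[[0,0,20],[0,0,0]]])

```text
clock: 13.02
tcp_pos: [0.6132, -0.1322, 0.04]
tcp_rot: [3.141, -0.001, -3.071]
wrist_force: [0.6, -0.3, -0.7]
grip_width: 0.0612
```

>>> play_rows(increments=[[[0,0,20],[0,0,0]],[[0,0,50],[0,0,0]],[[-30,0,90],[0,0,0]],[[-70,0,130],[0,0,0]],[[-110,0,150],[0,0,0]]])

```text
clock: 13.65
tcp_pos: [0.5035, -0.1325, 0.1933]
tcp_rot: [-3.14, 0.004, -3.071]
wrist_force: [-0.1, 0.3, 1.4]
grip_width: 0.0614
```

>>> play_rows(increments=[[[-50,30,0],[0,0,0]],[[-100,60,0],[0,0,0]],[[-100,100,0],[0,0,0]],[[-100,100,0],[0,0,0]]])

```text
clock: 14.15
tcp_pos: [0.4034, -0.0307, 0.1913]
tcp_rot: [3.142, 0.002, -3.069]
wrist_force: [1.2, -1.0, 0.5]
grip_width: 0.0615
```

```bash
python3 - <<'E'
from h import *
q=bot.get_state();p=np.load("jig.npy");print(q['clock'],q['tcp_pos'],q['wrist_force'])
s=bot.snapshot("scene");t=bot.snapshot("top")
r=lambda i:cv2.resize(i,None,fx=4,fy=4,interpolation=cv2.INTER_CUBIC)
A=r(s['frame'][245:365,250:370]);B=r(t['frame'][165:285,375:455])
cv2.imwrite("pics/a9.png",np.hstack([A,B]))
E
```

```text
14.15 [ 0.40338507 -0.03071921  0.19133357] [ 1.16454204 -1.02995366  0.50504295]
```

View pics/a9.png

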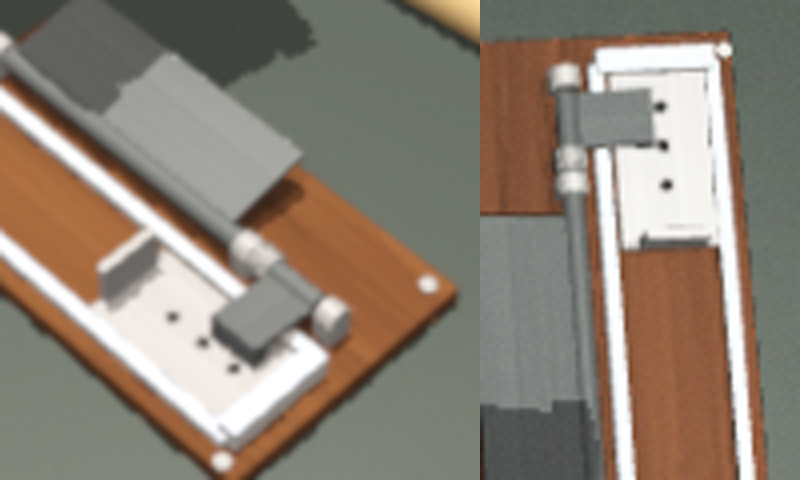

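The plate's nose meets the stop in both views, and the jaw rests on the plate. One last numeric check, then I'll hand in.

```bash
python3 - <<'E'
from h import *
p=np.load("jig.npy");t=bot.snapshot("top")
for u,z in(((410.9,226.6),.017),((407.5,182.5),.017)):print(w2jig(p,ray(t,u,z))*1000)
print(bot.job_done(),bot.get_state()['clock'])
E
```

```text
[ -9.34307651 -10.21338281]
[ 71.54581326 -10.19821808]
the job is handed in; nothing more can be done
the job is handed in; nothing more can be done
```

The plate is home against the end stop with the jaw clamped on it, and I handed the job in at about 14 s; the hand-in gave no verdict.

**What I did:** I pressed the pedal to its lower limit with one fingertip and held it there with about 18–33 N. The other fingertip pushed the plate by its tab under the raised jaw until it met the stop. I then backed that finger about 5 mm off the tab before letting the pedal up, and moved clear.

**Last checks:**
- **At the stop:** with the pedal still down, the push force rose to 34 N with no further motion.
- **After release:** in the top view the plate's rear edge is at jig x ≈ -9.3 mm (ideal -10) and its nose at ≈ +71.5 mm (ideal +70). Both are within the roughly 2 mm calibration error.
- **Jaw:** the pictures show it resting on the plate. I could not measure the clip angle or clamping force directly.
- **Bystanders:** the arm was not commanded near the hammer, jar or burnisher, but I did not re-measure their positions at the end.

The push had some stick-slip near the end. No check failed or disagreed.

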